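# Find the servo with the worn gear train and reject it

### The arm

A 6-joint arm with a two-finger parallel gripper is mounted at the origin on a cart in front of the work surface, level with it; the furniture and walls round the work are solid. World frame = base frame: x ahead of the robot, y to its left, z up, the work surface at z = 0. Lengths are in m, angles in rad, forces in N, time in s.
With the tool pointing down it reaches from about 0.225 to 0.875 m from the base axis. Payload 3.4 kg.
Tool frame: the origin (TCP) lies at the very end of the fingers, on their centre line; the grasp point (between the pads) lies 19 mm behind it; z points along the fingers, y is the line along which they close (so a half turn about z gives the same grasp; the last joint's range is limited). The gripper opens to 85 mm and grips with 20 to 120 N. Pads are 22 mm wide; open, the fingers measure 114 mm over their backs; the gripper's body (76 mm by 85 mm) begins 54 mm behind the grasp point. The pads swing forward as they close: fully open they stand 13 mm farther back than shut.
Start: joints at [1.091, 0.276, 1.505, -0, 1.361, -0.121], TCP at [0.202, 0.538, 0.231] pointing down, gripper open.
Joint ranges: [-2.89, 2.89], [-0.75, 2.08], [0.22, 2.7], [-1.18, 4.32], [0.11, 2.71], [-2.7, 2.7]. Speed limits (rad/s): [2.57, 2.57, 3.14, 3.14, 3.14, 3.14].

### API

Orientations are given as a unit quaternion [w, x, y, z].
In Python, from rig import get_state, optics, sign_off gives the robot as it stands.
- The arm moves only by the tool send_rows, never from a script. Its argument "increments" is a list of rows, each an object with "gripper": the gripper's target within -1 to 1 (shut at 1, half-way at 0, fully open at -1); "linear": the shift along the world's x, y, z in m, a list of three; "delta_rot": the turn, a rotation vector about the world's x, y, z in rad, a list of three. In form: [{"gripper": gripper, "linear": [dx, dy, dz], "delta_rot": [rx, ry, rz]}, ...]. A call has 1 to 8 rows; each row is the pose to reach, as a shift and turn from the pose commanded when the call began; what a row does not reach only later rows make up. A row lasts 1/10 s, in which the tool goes at most 50 mm and 8.59 degrees, less where a joint would pass 70% of its speed; a pose out of reach is approached as far as the arm can. A call with a gripper value outside its range is refused whole. The fingers move at their own pace and stop on an object; "newtons" is the grip in N (left out, the last holds). Time passes only in rows, so rows that repeat a pose let the fingers close. It gives the time, the measured TCP pose, the force, the opening and the grip force at its end, in the units of the state.
- get_state(): the state, without advancing time (a new reading comes with each control period).
- optics.get_image(name): name is "scene" or "top" or "wrist"; returns a dict with "pixels" (480x640x3 uint8, blue, green, red), "K" (3x3 intrinsics, pixels), "rvec" (rotation vector, rad) and "tvec" (3), from world to camera coordinates, as OpenCV has them; the wrist camera has in their place "T_tool_cam" (4x4, takes a point from camera to tool coordinates, whose origin is the TCP and whose axes are the flange's). Camera axes: x right, y down, z forward; pixel columns grow to the right and rows downward; lengths in m; the calibration is good to about 2 mm. A picture is of the moment at which its call begins: read the wrist's pose just before it. There is no depth.
- sign_off(): hands the job in; it is judged then, once.
The state is a dict: "clock": time; "qpos": joint angles; "qd": joint speeds; "effort": joint torques, N m; "position": TCP position; "ee_rot": TCP orientation; "contact_force": force on the tool from outside, world axes, zero at the start; "moment": the same for the moment, N m; "width": finger opening in m; "gripper_force": force on a finger pad.
Only numpy, scipy, OpenCV 4.12 (cv2) and the standard library are available. Lean on these libraries where they do the work, as an engineer would, in place of code of your own. Each camera call takes 0.05 s, during which the arm holds its last target. There are 200 camera calls.

### The job

Three used servos stand in the inspection nest, and one of them has a worn gear train. Rock their white horns gently from side to side, right to both ends of the free play, until you have felt which servo is loose; then lift the loose one out and set it down, not dropped, in the reject tray, leaving the two sound ones seated in the nest and the things round about undisturbed.

Things in the scene. Friction and masses are not known exactly. Their poses are not given: they have to be found in the camera images.
- nest: Grey-painted metal block screwed to the desk, 100 (x) x 250 (y) x 36 (z) mm; origin: centre of its underside. +y runs along its three pockets to the left as the robot sees it, +x away from the robot. A servo stands in each pocket, all alike to the eye; which one is worn differs from run to run. Pockets are 41 x 21 mm and 30 mm deep; nothing else holds the servos, which can shift 0.5 mm and twist a little.
- seat_left (a point): Centre of the left pocket's mouth on the nest's top (nest frame x +12, y +80, z 36 mm), axes as the nest's. The servo's black case, 40 (x) x 20 (y) mm, is centred here and stands 12 mm above the nest's top: grip it there across its 20 mm width. Two ears (18 mm wide, 2.5 mm thick, 54 mm over all in x) rest on the nest's top at its ends; the case reaches 28 mm down into the pocket.
- seat_mid (a point): The same for the middle pocket (nest frame x +12, y 0, z 36 mm). Each servo's upright output shaft stands 10 mm in front (-x) of its seat and carries a white one-armed horn that points along the nest's -x, towards the robot, within 0.05 rad at the start. The horn turns about the shaft: at the hub 14 mm wide, arm 3 mm thick (z 52 to 55 mm over the desk), 8 mm wide at its round end.
- seat_right (a point): The same for the right pocket (nest frame x +12, y -80, z 36 mm). A servo weighs about 65 g and is 48 mm tall with its horn. Feel of a horn, pushed sideways at its tip: it swings almost freely (under 0.3 N) through its play, then meets the gear teeth, which yield about 0.13 mm per newton. 2 to 4 N is ample to feel the end; pressing on with 10 N spoils them.
- tip_left (a point): Where the left servo's horn tip centre lies when the horn points straight ahead: nest frame x -34, y +80, z 53.5 mm (mid-thickness of the arm), 36 mm in front of the shaft axis; the arm's round end reaches 4 mm further. It is a point fixed on the nest, not on the horn, so it does not move with it. The nest's top is 17 mm below.
- tip_mid (a point): The same for the middle servo (nest frame x -34, y 0, z 53.5 mm). Sound servos: the horn's play is at most 0.035 rad to either side, 2.5 mm at the tip from end to end, and the servo's shifting in its pocket adds up to about 3 mm.
- tip_right (a point): The same for the right servo (nest frame x -34, y -80, z 53.5 mm). Worn servo: the horn's play is 0.20 rad to either side, 14 mm at the tip from end to end, and the servo's shifting in its pocket adds up to about 3 mm. Exactly one of the three is worn.
- tray: Reject tray: shallow open grey plastic tray fixed to the desk, 130 (x) x 170 (y) x 32 (z) mm outside, walls and floor 3 mm, a paper label on its front; origin: centre of its underside. Empty at the start. The servo may stand or lie in it.
- tin: Round aluminium tin, 51 mm wide, 24 mm tall, behind the nest; bystander. Origin: centre of its underside.
- loupe: Black bench loupe, 44 mm wide, 34 mm tall, in front between nest and tray; bystander. Origin: centre of its underside.
- screwdriver: Small screwdriver with yellow handle, 130 mm long, 14 mm thick, lying to the right of the nest; bystander. Origin: centre of its underside.

How it is judged:
On the way, in this order (a step that is already met when the one before it is completed fails the run):
1. the worn servo's horn is rocked to one end of its play ((value of joint horn_c above 0.18 rad or value of joint horn_c below -0.18 rad)), for 0.05 s.
2. it is rocked back through the middle (value of joint horn_c between -0.1 and 0.1 rad).
3. it is rocked on to an end of its play again ((value of joint horn_c above 0.18 rad or value of joint horn_c below -0.18 rad)), for 0.05 s.
4. the worn servo is lifted clear of its pocket (height (world z) of servo_c_c0 above 0.062 m), for 0.05 s.
5. it is lowered into the tray while still held, not dropped (its case's centre less than 35 mm above the tray's underside) (x of servo_c_c0 in the frame of tray between -0.062 and 0.062 m and y of servo_c_c0 in the frame of tray between -0.082 and 0.082 m and z of servo_c_c0 in the frame of tray below 0.035 m and contact force between the fingers and servo_c_c0 above 0.5 N), for 0.05 s.
At the end, for the whole second after the job is handed in: The worn servo is in the reject tray (its case's centre inside the walls and less than 35 mm above the tray's underside), both sound servos are still seated within 6 mm of where they stood, and tin, loupe and screwdriver are within 15 mm of where they were (x of servo_c_c0 in the frame of tray between -0.062 and 0.062 m and y of servo_c_c0 in the frame of tray between -0.082 and 0.082 m and z of servo_c_c0 in the frame of tray below 0.035 m and distance of each of servo_a_c0, servo_b_c0 from where it was at the start of the episode below 0.006 m and distance of each of tin, loupe, screwdriver from where it was at the start of the episode below 0.015 m); the robot touches nothing.
It fails at once if a horn is forced: its gear train is strained 0.036 rad past the end of the play, which takes about 10 N sideways at the tip (value of joint any of train_a, train_b, train_c above 0.036 rad or value of joint any of train_a, train_b, train_c below -0.036 rad).
It fails at once if a sound servo is pulled from its pocket (moved by over 8 mm) (distance of any of servo_a_c0, servo_b_c0 from where it was at the start of the episode above 0.008 m).
It fails at once if tin, loupe or screwdriver is knocked away (over 15 mm) (distance of any of tin, loupe, screwdriver from where it was at the start of the episode above 0.015 m).
It also fails if it takes over 61 s, if anything falls off the work surface, if the arm or the gripper's body presses on something with over 40 N, if the wrist force passes 120 N, or if a joint passes its speed limit or range.

## Working session

There is one attempt and no reset: what is moved stays moved. The work goes in short steps, Python scripts to look and compute and a tool call to move; the robot and the scene stay as the last step left them, time stands still between calls to the robot, and variables do not carry over. Pictures are saved under pics/ and viewed, at most 10 in all, crops included, and the job is handed in when it is done.

Besides the shell and the picture viewer there is one more tool, called as name(argument=value, ...), one argument or row to a line, values as JSON. send_rows: Moves the arm, as the interface text tells. Its arguments: {"type":"object","properties":{"increments":{"type":"array"},"newtons":{"type":"number"}},"required":["increments"]}

```bash
mkdir -p pics; cat > h.py <<'E'
import numpy as np, cv2
from rig import get_state, optics, sign_off
def cam(n):
    d=optics.get_image(n); return d
def rt(d):
    R=cv2.Rodrigues(np.array(d["rvec"],float))[0]; return R,np.array(d["tvec"],float).reshape(3)
def ray(d,uv,z):
    R,t=rt(d); C=-R.T@t; v=R.T@np.linalg.inv(d["K"])@np.array([uv[0],uv[1],1.]); return C+v*(z-C[2])/v[2]
def proj(d,P):
    R,t=rt(d); p=np.array(d["K"])@(R@np.array(P)+t); return p[:2]/p[2]
E
python3 - <<'E'
from h import *
import pickle
s=get_state(); print(s["clock"],s["position"],s["ee_rot"],s["contact_force"],s["width"])
for n in("scene","top"):
    d=cam(n); cv2.imwrite(f"pics/{n}0.png",d["pixels"]); pickle.dump(dict(d),open(n+".pkl","wb")); R,t=rt(d); print(n,-R.T@t, d["K"])
E
```

```text
0.0 [0.20167588 0.53790945 0.23044492] [-2.61310719e-04  1.78436593e-01  9.83950994e-01 -8.69606399e-04] [-0.08043351  0.74604649 -0.28583035] 0.0851144277312263
scene [-0.27378439 -0.53903123  1.06199796] [[507.22294408   0.         323.20765667]
 [  0.         507.22294408 247.86942792]
 [  0.           0.           1.        ]]
top [0.46341544 0.00373034 1.20209659] [[518.0822225    0.         316.18114126]
 [  0.         518.0822225  240.57798427]
 [  0.           0.           1.        ]]
```

View pics/top0.png

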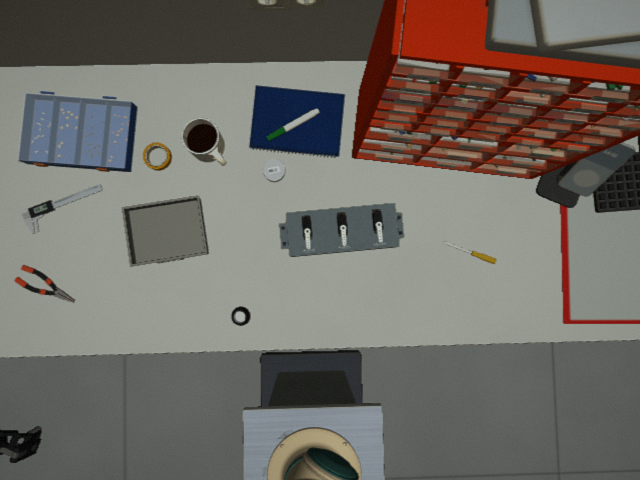

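View pics/scene0.png

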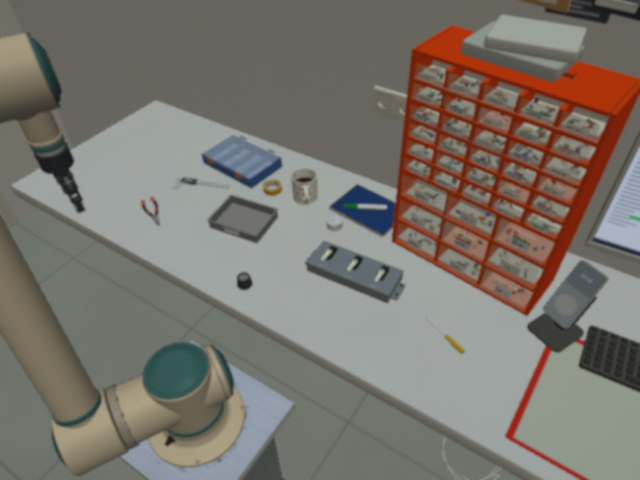

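The top view shows the nest at about (342,230), slightly yawed, with horns near (307,233), (343,230) and (379,227). The tray is at (166,231), the loupe at (241,316), the tin at (274,171) and the screwdriver at (470,252). The scene view agrees. Next I measure the horns, the nest and the tray.

```bash
python3 - <<'E'
from h import *
import pickle
d=pickle.load(open("top.pkl","rb")); im=d["pixels"].astype(int)
hsv=cv2.cvtColor(d["pixels"],cv2.COLOR_BGR2HSV)
sub=lambda x0,x1,y0,y1:(slice(y0,y1),slice(x0,x1))
print("nest px",im[240,325],im[222,325],"desk",im[270,340],"tray floor",im[230,166],"trayrim",im[201,160])
# nest: dark/blueish vs desk
def blob(mask,x0,x1,y0,y1):
    m=np.zeros(mask.shape,np.uint8); m[y0:y1,x0:x1]=mask[y0:y1,x0:x1]*255
    m=cv2.morphologyEx(m,cv2.MORPH_CLOSE,np.ones((5,5)))
    c=cv2.findContours(m,cv2.RETR_EXTERNAL,cv2.CHAIN_APPROX_NONE)[0]; return max(c,key=cv2.contourArea)
g=im.sum(2)/3
dk=im[270,340].mean()
for nm,box,z in(("nest",(265,420,190,270),.036),("tray",(110,220,185,275),.032),("loupe",(225,260,300,332),.034)):
    c=blob(g<dk*0.8,*box)
    w=np.array([ray(d,p[0],z)[:2] for p in c],np.float32)
    r=cv2.minAreaRect(w*1000); print(nm,r, cv2.boxPoints(r).round(0).tolist())
# horns
for cx in(307,343,379):
    m=np.zeros(g.shape,np.uint8); b=(slice(205,256),slice(cx-13,cx+14)); m[b]=(g[b]>g[b].max()*0.75)
    n,l,st,ce=cv2.connectedComponentsWithStats(m); k=1+np.argmax(st[1:,4])
    v,u=np.where(l==k); w=np.array([ray(d,p,.0535)[:2] for p in zip(u,v)])*1000
    print(cx,len(u),w.mean(0).round(1),"xmin",w[np.argmin(w[:,0])].round(1),"xmax",w[np.argmax(w[:,0])].round(1))
b=d["pixels"][190:270,270:420]; cv2.imwrite("pics/c.png",cv2.resize(b,None,fx=5,fy=5,interpolation=cv2.INTER_CUBIC))
E
```

```text
nest px [87 89 78] [93 94 82] desk [147 154 154] tray floor [ 94 103 104] trayrim [112 118 115]
nest ((553.6749877929688, -76.08393859863281), (102.13106536865234, 278.7452697753906), 3.8275742530822754) [[493.0, 60.0], [512.0, -219.0], [614.0, -212.0], [595.0, 66.0]]
tray ((560.9649047851562, 320.65765380859375), (139.40000915527344, 179.62567138671875), 7.626599311828613) [[480.0, 400.0], [504.0, 222.0], [642.0, 241.0], [618.0, 419.0]]
loupe ((366.7843322753906, 154.6171112060547), (42.43196487426758, 42.17507553100586), 88.41826629638672) [[345.0, 134.0], [387.0, 133.0], [388.0, 175.0], [346.0, 176.0]]
307 144 [604.    2.3] xmin [596.2  29.2] xmax [609.6  28.8]
343 83 [497.9 -81.9] xmin [ 494.7 -106. ] xmax [ 503.6 -106.3]
379 178 [ 499.6 -159. ] xmin [ 492.6 -186.2] xmax [ 508.3 -182.3]
```

View pics/c.png

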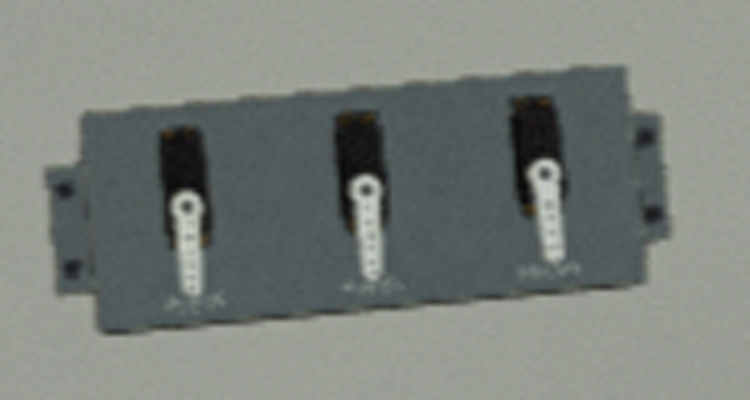

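The crop shows three white horns with hubs at crop (188,205), (367,188), (544,173), tips at (194,293), (374,278), (555,260), and the nest corners. I cast rays from these points.

```bash
python3 - <<'E'
from h import *
import pickle
d=pickle.load(open("top.pkl","rb"))
f=lambda p,z: ray(d,(p[0]/5+270-.4,p[1]/5+190-.4),z)[:2]*1000
H=[f(p,.0545) for p in((188,205),(367,188),(544,173))]
T=[f(p,.0535) for p in((194,293),(374,278),(555,260))]
C=[f(p,.036) for p in((83,113),(626,67),(648,283),(100,330))]
for h,t in zip(H,T): print("hub",h.round(1),"end",t.round(1),"len",np.hypot(*(h-t)).round(1),"ang",np.arctan2(*(h-t)[::-1]).round(3))
print("hub spacing",np.hypot(*(H[0]-H[1])),np.hypot(*(H[2]-H[1])))
v=H[0]-H[2]; yaw=np.arctan2(-v[0],v[1]); print("yaw hubs",yaw)
print("corners",np.round(C,1).tolist(), "center",np.mean(C,0))
for a,b in((0,1),(3,2)): v=C[a]-C[b]; print(np.hypot(*v),np.arctan2(-v[0],v[1]))
c,s=np.cos(yaw),np.sin(yaw);R=np.array([[c,-s],[s,c]])
o=np.mean([H[i]-R@np.array([2,y]) for i,y in enumerate((80,0,-80))],0); print("origin from hubs",o)
for n,y in zip("LMR",(80,0,-80)): print(n,"tip",(o+R@[-34,y]).round(1),"seat",(o+R@[12,y]).round(1))
# wider tray corners
im=d["pixels"][185:280,110:225]; cv2.imwrite("pics/t.png",cv2.resize(im,None,fx=5,fy=5,interpolation=cv2.INTER_CUBIC))
E
```

```text
hub [551.6   0.9] end [512.5  -0.8] len 39.2 ang 0.043
hub [557.2 -78.9] end [517.1 -80.9] len 40.2 ang 0.05
hub [ 561.9 -158. ] end [ 523.1 -161.8] len 39.1 ang 0.096
hub spacing 79.98721607185031 79.26873992438986
yaw hubs 0.06487093033946596
corners [[595.9, 47.2], [610.9, -199.6], [512.5, -206.1], [497.7, 41.8]] center [554.235635   -79.14481415]
247.226870400182 0.06060688635003656
248.3601813367629 0.05974262206236891
origin from hubs [554.92441287 -78.81107529]
L tip [515.8  -1.2] seat [561.7   1.8]
M tip [521. -81.] seat [566.9 -78. ]
R tip [ 526.2 -160.8] seat [ 572.1 -157.9]
```

View pics/t.png

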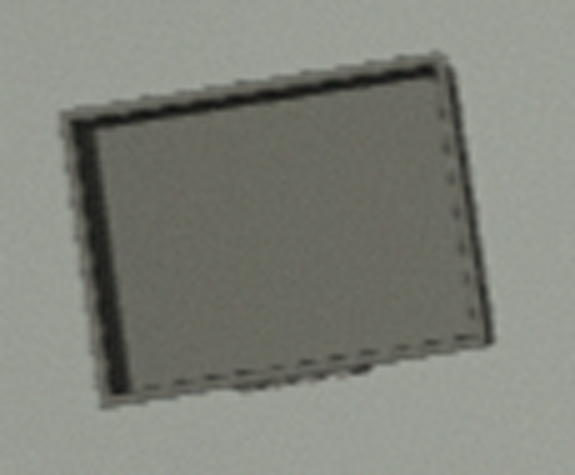

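Nest: origin about (554.8,-79) mm, yaw 0.063. Hub spacing comes out at 80 mm and the edges at 247–248 mm, both as expected. The tray crop shows rim corners at (65,112), (443,57), (490,343), (105,405), which puts its centre at about (561,321) mm with yaw 0.14. I go to the left tip first, straddling the horn.

send_rows(
  increments=[
    {"gripper": 0.55, "linear": [0.025, -0.043, 0], "delta_rot": [0, 0, 0.08]},
    {"gripper": 0.55, "linear": [0.05, -0.085, 0], "delta_rot": [0, 0, 0.2]},
    {"gripper": 0.55, "linear": [0.075, -0.128, 0], "delta_rot": [0, 0, 0.3]},
    {"gripper": 0.55, "linear": [0.1, -0.17, 0], "delta_rot": [0, 0, 0.421]},
    {"gripper": 0.55, "linear": [0.125, -0.213, 0], "delta_rot": [0, 0, 0.421]},
    {"gripper": 0.55, "linear": [0.15, -0.256, 0], "delta_rot": [0, 0, 0.421]},
    {"gripper": 0.55, "linear": [0.175, -0.3, 0], "delta_rot": [0, 0, 0.421]},
    {"gripper": 0.55, "linear": [0.2, -0.342, 0], "delta_rot": [0, 0, 0.421]},
  ],
)

```text
clock: 0.9
position: [0.4022, 0.1945, 0.2312]
ee_rot: [-0.0, -0.031, 1.0, 0.0]
contact_force: [1.0, 1.0, 0.5]
width: 0.0193
gripper_force: 0.0
```

send_rows(
  increments=[
    {"gripper": 0.55, "linear": [0.023, -0.04, -0.01], "delta_rot": [0, 0, 0]},
    {"gripper": 0.55, "linear": [0.046, -0.08, -0.02], "delta_rot": [0, 0, 0]},
    {"gripper": 0.55, "linear": [0.069, -0.118, -0.04], "delta_rot": [0, 0, 0]},
    {"gripper": 0.55, "linear": [0.092, -0.157, -0.06], "delta_rot": [0, 0, 0]},
    {"gripper": 0.55, "linear": [0.114, -0.196, -0.08], "delta_rot": [0, 0, 0]},
    {"gripper": 0.55, "linear": [0.114, -0.196, -0.12], "delta_rot": [0, 0, 0]},
    {"gripper": 0.55, "linear": [0.114, -0.196, -0.15], "delta_rot": [0, 0, 0]},
    {"gripper": 0.55, "linear": [0.114, -0.196, -0.15], "delta_rot": [0, 0, 0]},
  ],
)

```text
clock: 1.7
position: [0.5121, 0.0004, 0.0772]
ee_rot: [-0.005, -0.031, 1.0, 0.001]
contact_force: [-1.2, 1.0, 0.2]
width: 0.0195
gripper_force: 0.0
```

```bash
python3 - <<'E'
from h import *
s=get_state(); print(s["position"],s["contact_force"],s["width"])
d=cam("wrist"); cv2.imwrite("pics/w1.png",d["pixels"]); print(np.round(d["T_tool_cam"],4).tolist(),d["K"][0])
E
```

```text
[5.12061667e-01 3.68579672e-04 7.72457004e-02] [-1.21053195  0.99804684  0.23032617] 0.019500140478215064
[[-0.0008, -0.9558, -0.2939, 0.0752], [1.0, -0.0004, -0.0015, 0.0006], [0.0013, -0.2939, 0.9558, -0.1414], [0.0, 0.0, 0.0, 1.0]] [421.4851205    0.         315.62939424]
```

View pics/w1.png

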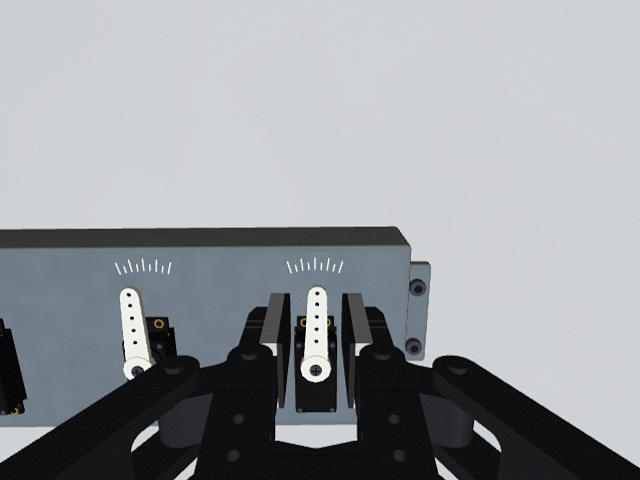

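The wrist view shows the left horn centred between the fingers, tip at about (317,290), with finger inner edges at columns 291 and 342. I descend and then rock.

send_rows(
  increments=[
    {"gripper": 0.55, "linear": [0, 0, -0.015], "delta_rot": [0, 0, 0]},
    {"gripper": 0.55, "linear": [0, 0, -0.03], "delta_rot": [0, 0, 0]},
    {"gripper": 0.55, "linear": [0, 0, -0.034], "delta_rot": [0, 0, 0]},
    {"gripper": 0.55, "linear": [0, 0, -0.034], "delta_rot": [0, 0, 0]},
  ],
)

```text
clock: 2.15
position: [0.5165, 0.0007, 0.0483]
ee_rot: [0.001, -0.031, 1.0, -0.0]
contact_force: [0.2, -1.1, -0.2]
width: 0.0192
gripper_force: 0.0
```

send_rows(
  increments=[
    {"gripper": 0.55, "linear": [0, 0.002, 0], "delta_rot": [0, 0, 0]},
    {"gripper": 0.55, "linear": [0, 0.004, 0], "delta_rot": [0, 0, 0]},
    {"gripper": 0.55, "linear": [0, 0.005, 0], "delta_rot": [0, 0, 0]},
    {"gripper": 0.55, "linear": [0, 0.005, 0], "delta_rot": [0, 0, 0]},
  ],
)

```text
clock: 2.55
position: [0.5162, 0.0056, 0.0478]
ee_rot: [0.0, -0.031, 1.0, -0.0]
contact_force: [-0.0, 0.9, -1.1]
width: 0.019
gripper_force: 0.0
```

The fingertips are barely below the arm's underside, so I go lower and carry on.

send_rows(
  increments=[
    {"gripper": 0.55, "linear": [0, -0.001, -0.003], "delta_rot": [0, 0, 0]},
    {"gripper": 0.55, "linear": [0, -0.001, -0.006], "delta_rot": [0, 0, 0]},
    {"gripper": 0.55, "linear": [0, 0, -0.006], "delta_rot": [0, 0, 0]},
    {"gripper": 0.55, "linear": [0, 0.001, -0.006], "delta_rot": [0, 0, 0]},
    {"gripper": 0.55, "linear": [0, 0.001, -0.006], "delta_rot": [0, 0, 0]},
  ],
)

```text
clock: 3.05
position: [0.5159, 0.0065, 0.0412]
ee_rot: [-0.0, -0.031, 1.0, 0.0]
contact_force: [0.9, -0.9, -0.3]
width: 0.0196
gripper_force: 0.0
```

send_rows(
  increments=[
    {"gripper": 0.55, "linear": [0, 0.001, 0], "delta_rot": [0, 0, 0]},
    {"gripper": 0.55, "linear": [0, 0.001, 0], "delta_rot": [0, 0, 0]},
    {"gripper": 0.55, "linear": [0, 0.001, 0], "delta_rot": [0, 0, 0]},
  ],
)

```text
clock: 3.35
position: [0.516, 0.0074, 0.0414]
ee_rot: [0.0, -0.031, 1.0, 0.0]
contact_force: [-0.1, -0.1, -0.4]
width: 0.0192
gripper_force: 0.0
```

send_rows(
  increments=[
    {"gripper": 0.55, "linear": [0, 0.001, 0], "delta_rot": [0, 0, 0]},
    {"gripper": 0.55, "linear": [0, 0.001, 0], "delta_rot": [0, 0, 0]},
    {"gripper": 0.55, "linear": [0, 0.001, 0], "delta_rot": [0, 0, 0]},
  ],
)

```text
clock: 3.65
position: [0.516, 0.0082, 0.0414]
ee_rot: [0.0, -0.031, 1.0, -0.0]
contact_force: [-0.2, -2.0, 0.4]
width: 0.0195
gripper_force: 0.7
```

send_rows(
  increments=[
    {"gripper": 0.55, "linear": [0, 0.0005, 0], "delta_rot": [0, 0, 0]},
    {"gripper": 0.55, "linear": [0, 0.0005, 0], "delta_rot": [0, 0, 0]},
    {"gripper": 0.55, "linear": [0, 0.0005, 0], "delta_rot": [0, 0, 0]},
  ],
)

```text
clock: 3.95
position: [0.5159, 0.0086, 0.0414]
ee_rot: [0.0, -0.031, 1.0, -0.0]
contact_force: [-1.0, -2.6, 0.7]
width: 0.0191
gripper_force: 1.6
```

send_rows(
  increments=[
    {"gripper": 0.55, "linear": [0, -0.004, 0], "delta_rot": [0, 0, 0]},
    {"gripper": 0.55, "linear": [0, -0.008, 0], "delta_rot": [0, 0, 0]},
    {"gripper": 0.55, "linear": [0, -0.011, 0], "delta_rot": [0, 0, 0]},
    {"gripper": 0.55, "linear": [0, -0.0125, 0], "delta_rot": [0, 0, 0]},
    {"gripper": 0.55, "linear": [0, -0.0125, 0], "delta_rot": [0, 0, 0]},
  ],
)

```text
clock: 4.45
position: [0.5159, -0.0037, 0.0413]
ee_rot: [-0.0, -0.031, 1.0, 0.0]
contact_force: [-0.0, -1.2, -0.3]
width: 0.0195
gripper_force: 0.0
```

send_rows(
  increments=[
    {"gripper": 0.55, "linear": [0, -0.001, 0], "delta_rot": [0, 0, 0]},
    {"gripper": 0.55, "linear": [0, -0.001, 0], "delta_rot": [0, 0, 0]},
    {"gripper": 0.55, "linear": [0, -0.001, 0], "delta_rot": [0, 0, 0]},
  ],
)

```text
clock: 4.75
position: [0.5159, -0.0045, 0.0413]
ee_rot: [-0.0, -0.031, 1.0, 0.0]
contact_force: [-0.1, 0.0, 0.0]
width: 0.0192
gripper_force: 0.0
```

send_rows(
  increments=[
    {"gripper": 0.55, "linear": [0, -0.0007, 0], "delta_rot": [0, 0, 0]},
    {"gripper": 0.55, "linear": [0, -0.0007, 0], "delta_rot": [0, 0, 0]},
    {"gripper": 0.55, "linear": [0, -0.0007, 0], "delta_rot": [0, 0, 0]},
  ],
)

```text
clock: 5.05
position: [0.5159, -0.0052, 0.0413]
ee_rot: [-0.0, -0.031, 1.0, 0.0]
contact_force: [-0.2, -0.3, 0.3]
width: 0.0196
gripper_force: 0.1
```

send_rows(
  increments=[
    {"gripper": 0.55, "linear": [0, -0.001, 0], "delta_rot": [0, 0, 0]},
    {"gripper": 0.55, "linear": [0, -0.001, 0], "delta_rot": [0, 0, 0]},
    {"gripper": 0.55, "linear": [0, -0.001, 0], "delta_rot": [0, 0, 0]},
  ],
)

```text
clock: 5.35
position: [0.5159, -0.0063, 0.0413]
ee_rot: [-0.0, -0.031, 1.0, 0.0]
contact_force: [-0.3, 1.4, 0.1]
width: 0.0193
gripper_force: 0.1
```

send_rows(
  increments=[
    {"gripper": 0.55, "linear": [0, -0.0007, 0], "delta_rot": [0, 0, 0]},
    {"gripper": 0.55, "linear": [0, -0.0007, 0], "delta_rot": [0, 0, 0]},
    {"gripper": 0.55, "linear": [0, -0.0007, 0], "delta_rot": [0, 0, 0]},
  ],
)

```text
clock: 5.65
position: [0.5159, -0.007, 0.0413]
ee_rot: [0.0, -0.031, 1.0, 0.0]
contact_force: [-0.0, 0.7, 0.1]
width: 0.0189
gripper_force: 0.1
```

send_rows(
  increments=[
    {"gripper": 0.55, "linear": [0, -0.001, 0], "delta_rot": [0, 0, 0]},
    {"gripper": 0.55, "linear": [0, -0.001, 0], "delta_rot": [0, 0, 0]},
    {"gripper": 0.55, "linear": [0, -0.001, 0], "delta_rot": [0, 0, 0]},
  ],
)

```text
clock: 5.95
position: [0.5159, -0.0078, 0.0414]
ee_rot: [-0.0, -0.031, 1.0, 0.0]
contact_force: [-0.0, 2.0, 0.6]
width: 0.019
gripper_force: 0.9
```

send_rows(
  increments=[
    {"gripper": 0.55, "linear": [0, -0.0005, 0], "delta_rot": [0, 0, 0]},
    {"gripper": 0.55, "linear": [0, -0.0005, 0], "delta_rot": [0, 0, 0]},
    {"gripper": 0.55, "linear": [0, -0.0005, 0], "delta_rot": [0, 0, 0]},
  ],
)

```text
clock: 6.25
position: [0.5159, -0.0081, 0.0414]
ee_rot: [0.0, -0.031, 1.0, 0.0]
contact_force: [0.6, 3.2, 0.8]
width: 0.0189
gripper_force: 1.8
```

Left travel is about 5.4 mm (16.6 less the 11.2 mm slack), with firm ends, so it is sound. Next is the middle.

send_rows(
  increments=[
    {"gripper": 0.55, "linear": [0, 0.008, 0], "delta_rot": [0, 0, 0]},
    {"gripper": 0.55, "linear": [0, 0.008, 0.02], "delta_rot": [0, 0, 0]},
    {"gripper": 0.55, "linear": [0.002, -0.01, 0.035], "delta_rot": [0, 0, 0]},
    {"gripper": 0.55, "linear": [0.005, -0.05, 0.035], "delta_rot": [0, 0, 0]},
    {"gripper": 0.55, "linear": [0.005, -0.0725, 0.035], "delta_rot": [0, 0, 0]},
    {"gripper": 0.55, "linear": [0.005, -0.0725, 0.025], "delta_rot": [0, 0, 0]},
    {"gripper": 0.55, "linear": [0.005, -0.0725, 0], "delta_rot": [0, 0, 0]},
    {"gripper": 0.55, "linear": [0.005, -0.0725, 0], "delta_rot": [0, 0, 0]},
  ],
)

```text
clock: 7.05
position: [0.518, -0.0798, 0.0385]
ee_rot: [-0.003, -0.031, 1.0, 0.001]
contact_force: [-0.1, 0.6, -0.2]
width: 0.0193
gripper_force: 0.0
```

send_rows(
  increments=[
    {"gripper": 0.55, "linear": [0, 0.003, 0], "delta_rot": [0, 0, 0]},
    {"gripper": 0.55, "linear": [0, 0.005, 0], "delta_rot": [0, 0, 0]},
    {"gripper": 0.55, "linear": [0, 0.006, 0], "delta_rot": [0, 0, 0]},
    {"gripper": 0.55, "linear": [0, 0.006, 0], "delta_rot": [0, 0, 0]},
  ],
)

```text
clock: 7.45
position: [0.5214, -0.0746, 0.0421]
ee_rot: [0.001, -0.031, 1.0, -0.0]
contact_force: [0.3, -0.8, 0.7]
width: 0.019
gripper_force: 0.0
```

send_rows(
  increments=[
    {"gripper": 0.55, "linear": [0, 0.001, 0], "delta_rot": [0, 0, 0]},
    {"gripper": 0.55, "linear": [0, 0.001, 0], "delta_rot": [0, 0, 0]},
    {"gripper": 0.55, "linear": [0, 0.001, 0], "delta_rot": [0, 0, 0]},
  ],
)

```text
clock: 7.75
position: [0.521, -0.074, 0.0415]
ee_rot: [0.0, -0.031, 1.0, -0.0]
contact_force: [0.3, -0.2, -0.1]
width: 0.0192
gripper_force: 0.0
```

send_rows(
  increments=[
    {"gripper": 0.55, "linear": [0, 0.001, 0], "delta_rot": [0, 0, 0]},
    {"gripper": 0.55, "linear": [0, 0.0015, 0], "delta_rot": [0, 0, 0]},
    {"gripper": 0.55, "linear": [0, 0.0015, 0], "delta_rot": [0, 0, 0]},
  ],
)

```text
clock: 8.05
position: [0.5209, -0.0725, 0.0413]
ee_rot: [-0.0, -0.031, 1.0, 0.0]
contact_force: [0.1, -0.4, 0.4]
width: 0.0193
gripper_force: 0.2
```

send_rows(
  increments=[
    {"gripper": 0.55, "linear": [0, 0.0007, 0], "delta_rot": [0, 0, 0]},
    {"gripper": 0.55, "linear": [0, 0.0007, 0], "delta_rot": [0, 0, 0]},
    {"gripper": 0.55, "linear": [0, 0.0007, 0], "delta_rot": [0, 0, 0]},
  ],
)

```text
clock: 8.35
position: [0.5209, -0.0719, 0.0413]
ee_rot: [-0.0, -0.031, 1.0, -0.0]
contact_force: [0.1, -0.6, 0.4]
width: 0.0195
gripper_force: 0.6
```

send_rows(
  increments=[
    {"gripper": 0.55, "linear": [0, 0.0007, 0], "delta_rot": [0, 0, 0]},
    {"gripper": 0.55, "linear": [0, 0.0007, 0], "delta_rot": [0, 0, 0]},
    {"gripper": 0.55, "linear": [0, 0.0007, 0], "delta_rot": [0, 0, 0]},
  ],
)

```text
clock: 8.65
position: [0.5209, -0.0715, 0.0414]
ee_rot: [0.0, -0.031, 1.0, -0.0]
contact_force: [-1.6, -4.4, -0.0]
width: 0.019
gripper_force: 1.7
```

send_rows(
  increments=[
    {"gripper": 0.55, "linear": [0, -0.004, 0], "delta_rot": [0, 0, 0]},
    {"gripper": 0.55, "linear": [0, -0.008, 0], "delta_rot": [0, 0, 0]},
    {"gripper": 0.55, "linear": [0, -0.012, 0], "delta_rot": [0, 0, 0]},
    {"gripper": 0.55, "linear": [0, -0.014, 0], "delta_rot": [0, 0, 0]},
    {"gripper": 0.55, "linear": [0, -0.0145, 0], "delta_rot": [0, 0, 0]},
    {"gripper": 0.55, "linear": [0, -0.0145, 0], "delta_rot": [0, 0, 0]},
  ],
)

```text
clock: 9.25
position: [0.5209, -0.0856, 0.0413]
ee_rot: [0.0, -0.031, 1.0, 0.0]
contact_force: [1.4, 0.2, -0.3]
width: 0.0191
gripper_force: 0.0
```

send_rows(
  increments=[
    {"gripper": 0.55, "linear": [0, -0.0008, 0], "delta_rot": [0, 0, 0]},
    {"gripper": 0.55, "linear": [0, -0.0008, 0], "delta_rot": [0, 0, 0]},
    {"gripper": 0.55, "linear": [0, -0.0008, 0], "delta_rot": [0, 0, 0]},
  ],
)

```text
clock: 9.55
position: [0.5209, -0.0863, 0.0413]
ee_rot: [-0.0, -0.031, 1.0, 0.0]
contact_force: [0.9, -0.1, 0.2]
width: 0.0193
gripper_force: 0.1
```

send_rows(
  increments=[
    {"gripper": 0.55, "linear": [0, -0.0008, 0], "delta_rot": [0, 0, 0]},
    {"gripper": 0.55, "linear": [0, -0.0008, 0], "delta_rot": [0, 0, 0]},
    {"gripper": 0.55, "linear": [0, -0.0008, 0], "delta_rot": [0, 0, 0]},
  ],
)

```text
clock: 9.85
position: [0.5209, -0.0871, 0.0413]
ee_rot: [-0.0, -0.031, 1.0, 0.0]
contact_force: [-0.3, 0.6, 0.7]
width: 0.019
gripper_force: 0.4
```

send_rows(
  increments=[
    {"gripper": 0.55, "linear": [0, -0.0008, 0], "delta_rot": [0, 0, 0]},
    {"gripper": 0.55, "linear": [0, -0.0008, 0], "delta_rot": [0, 0, 0]},
    {"gripper": 0.55, "linear": [0, -0.0008, 0], "delta_rot": [0, 0, 0]},
  ],
)

```text
clock: 10.15
position: [0.5209, -0.0876, 0.0413]
ee_rot: [-0.0, -0.031, 1.0, 0.0]
contact_force: [0.6, 2.7, 0.3]
width: 0.0194
gripper_force: 1.4
```

send_rows(
  increments=[
    {"gripper": 0.55, "linear": [0, -0.0005, 0], "delta_rot": [0, 0, 0]},
    {"gripper": 0.55, "linear": [0, -0.0005, 0], "delta_rot": [0, 0, 0]},
    {"gripper": 0.55, "linear": [0, -0.0005, 0], "delta_rot": [0, 0, 0]},
  ],
)

```text
clock: 10.45
position: [0.5208, -0.088, 0.0413]
ee_rot: [-0.0, -0.031, 1.0, 0.0]
contact_force: [0.1, 4.8, 0.9]
width: 0.0193
gripper_force: 2.4
```

The middle travel is also about 5.3 mm with firm ends, so it is sound. The right one should be worn; I rock it to confirm.

send_rows(
  increments=[
    {"gripper": 0.55, "linear": [0, 0.008, 0], "delta_rot": [0, 0, 0]},
    {"gripper": 0.55, "linear": [0, 0.008, 0.02], "delta_rot": [0, 0, 0]},
    {"gripper": 0.55, "linear": [0.002, -0.01, 0.035], "delta_rot": [0, 0, 0]},
    {"gripper": 0.55, "linear": [0.005, -0.05, 0.035], "delta_rot": [0, 0, 0]},
    {"gripper": 0.55, "linear": [0.005, -0.073, 0.035], "delta_rot": [0, 0, 0]},
    {"gripper": 0.55, "linear": [0.005, -0.073, 0.025], "delta_rot": [0, 0, 0]},
    {"gripper": 0.55, "linear": [0.005, -0.073, 0], "delta_rot": [0, 0, 0]},
    {"gripper": 0.55, "linear": [0.005, -0.073, 0], "delta_rot": [0, 0, 0]},
  ],
)

```text
clock: 11.25
position: [0.5231, -0.1601, 0.0383]
ee_rot: [-0.003, -0.031, 1.0, 0.001]
contact_force: [-1.0, 0.4, -0.5]
width: 0.0196
gripper_force: 0.0
```

send_rows(
  increments=[
    {"gripper": 0.55, "linear": [0, 0.003, 0], "delta_rot": [0, 0, 0]},
    {"gripper": 0.55, "linear": [0, 0.005, 0], "delta_rot": [0, 0, 0]},
    {"gripper": 0.55, "linear": [0, 0.007, 0], "delta_rot": [0, 0, 0]},
    {"gripper": 0.55, "linear": [0, 0.0075, 0], "delta_rot": [0, 0, 0]},
    {"gripper": 0.55, "linear": [0, 0.0075, 0], "delta_rot": [0, 0, 0]},
  ],
)

```text
clock: 11.75
position: [0.5263, -0.1538, 0.0419]
ee_rot: [0.0, -0.031, 1.0, -0.0]
contact_force: [-0.6, 0.2, 0.4]
width: 0.0192
gripper_force: 0.0
```

send_rows(
  increments=[
    {"gripper": 0.55, "linear": [0, 0.001, 0], "delta_rot": [0, 0, 0]},
    {"gripper": 0.55, "linear": [0, 0.001, 0], "delta_rot": [0, 0, 0]},
    {"gripper": 0.55, "linear": [0, 0.001, 0], "delta_rot": [0, 0, 0]},
  ],
)

```text
clock: 12.05
position: [0.5259, -0.153, 0.0414]
ee_rot: [0.0, -0.031, 1.0, 0.0]
contact_force: [-0.3, 0.7, 0.2]
width: 0.0193
gripper_force: 0.0
```

send_rows(
  increments=[
    {"gripper": 0.55, "linear": [0, 0.001, 0], "delta_rot": [0, 0, 0]},
    {"gripper": 0.55, "linear": [0, 0.001, 0], "delta_rot": [0, 0, 0]},
    {"gripper": 0.55, "linear": [0, 0.001, 0], "delta_rot": [0, 0, 0]},
  ],
)

```text
clock: 12.35
position: [0.5259, -0.152, 0.0413]
ee_rot: [-0.0, -0.031, 1.0, 0.0]
contact_force: [-0.4, -1.2, 0.4]
width: 0.0192
gripper_force: 0.0
```

send_rows(
  increments=[
    {"gripper": 0.55, "linear": [0, 0.001, 0], "delta_rot": [0, 0, 0]},
    {"gripper": 0.55, "linear": [0, 0.001, 0], "delta_rot": [0, 0, 0]},
    {"gripper": 0.55, "linear": [0, 0.001, 0], "delta_rot": [0, 0, 0]},
  ],
)

```text
clock: 12.65
position: [0.5259, -0.1509, 0.0413]
ee_rot: [0.0, -0.031, 1.0, 0.0]
contact_force: [-0.3, 0.2, 1.0]
width: 0.0191
gripper_force: 0.0
```

send_rows(
  increments=[
    {"gripper": 0.55, "linear": [0, 0.001, 0], "delta_rot": [0, 0, 0]},
    {"gripper": 0.55, "linear": [0, 0.001, 0], "delta_rot": [0, 0, 0]},
    {"gripper": 0.55, "linear": [0, 0.001, 0], "delta_rot": [0, 0, 0]},
  ],
)

```text
clock: 12.95
position: [0.526, -0.1499, 0.0413]
ee_rot: [0.0, -0.031, 1.0, 0.0]
contact_force: [0.1, -0.0, -0.1]
width: 0.0189
gripper_force: 0.0
```

send_rows(
  increments=[
    {"gripper": 0.55, "linear": [0, 0.001, 0], "delta_rot": [0, 0, 0]},
    {"gripper": 0.55, "linear": [0, 0.001, 0], "delta_rot": [0, 0, 0]},
    {"gripper": 0.55, "linear": [0, 0.001, 0], "delta_rot": [0, 0, 0]},
  ],
)

```text
clock: 13.25
position: [0.5259, -0.1489, 0.0413]
ee_rot: [0.0, -0.031, 1.0, 0.0]
contact_force: [0.1, -0.2, 0.3]
width: 0.0191
gripper_force: 0.0
```

It swings freely well past the sound limit. I go on to the end.

send_rows(
  increments=[
    {"gripper": 0.55, "linear": [0, 0.001, 0], "delta_rot": [0, 0, 0]},
    {"gripper": 0.55, "linear": [0, 0.001, 0], "delta_rot": [0, 0, 0]},
    {"gripper": 0.55, "linear": [0, 0.001, 0], "delta_rot": [0, 0, 0]},
  ],
)

```text
clock: 13.55
position: [0.526, -0.148, 0.0413]
ee_rot: [0.0, -0.031, 1.0, -0.0]
contact_force: [-0.7, -0.3, 0.3]
width: 0.0191
gripper_force: 0.2
```

send_rows(
  increments=[
    {"gripper": 0.55, "linear": [0, 0.0008, 0], "delta_rot": [0, 0, 0]},
    {"gripper": 0.55, "linear": [0, 0.0008, 0], "delta_rot": [0, 0, 0]},
    {"gripper": 0.55, "linear": [0, 0.0008, 0], "delta_rot": [0, 0, 0]},
  ],
)

```text
clock: 13.85
position: [0.526, -0.1474, 0.0414]
ee_rot: [0.0, -0.031, 1.0, -0.0]
contact_force: [0.3, -1.1, 0.2]
width: 0.0193
gripper_force: 0.7
```

send_rows(
  increments=[
    {"gripper": 0.55, "linear": [0, 0.0008, 0], "delta_rot": [0, 0, 0]},
    {"gripper": 0.55, "linear": [0, 0.0008, 0], "delta_rot": [0, 0, 0]},
    {"gripper": 0.55, "linear": [0, 0.0008, 0], "delta_rot": [0, 0, 0]},
  ],
)

```text
clock: 14.15
position: [0.526, -0.1469, 0.0414]
ee_rot: [0.0, -0.031, 1.0, -0.0]
contact_force: [-0.5, -2.3, 0.3]
width: 0.0188
gripper_force: 1.8
```

send_rows(
  increments=[
    {"gripper": 0.55, "linear": [0, -0.005, 0], "delta_rot": [0, 0, 0]},
    {"gripper": 0.55, "linear": [0, -0.01, 0], "delta_rot": [0, 0, 0]},
    {"gripper": 0.55, "linear": [0, -0.014, 0], "delta_rot": [0, 0, 0]},
    {"gripper": 0.55, "linear": [0, -0.017, 0], "delta_rot": [0, 0, 0]},
    {"gripper": 0.55, "linear": [0, -0.02, 0], "delta_rot": [0, 0, 0]},
    {"gripper": 0.55, "linear": [0, -0.022, 0], "delta_rot": [0, 0, 0]},
    {"gripper": 0.55, "linear": [0, -0.0235, 0], "delta_rot": [0, 0, 0]},
    {"gripper": 0.55, "linear": [0, -0.0235, 0], "delta_rot": [0, 0, 0]},
  ],
)

```text
clock: 14.95
position: [0.526, -0.1701, 0.0413]
ee_rot: [0.0, -0.031, 1.0, 0.0]
contact_force: [0.4, -0.1, -0.1]
width: 0.0191
gripper_force: 0.0
```

send_rows(
  increments=[
    {"gripper": 0.55, "linear": [0, -0.001, 0], "delta_rot": [0, 0, 0]},
    {"gripper": 0.55, "linear": [0, -0.001, 0], "delta_rot": [0, 0, 0]},
    {"gripper": 0.55, "linear": [0, -0.001, 0], "delta_rot": [0, 0, 0]},
  ],
)

```text
clock: 15.25
position: [0.526, -0.1708, 0.0413]
ee_rot: [0.0, -0.031, 1.0, 0.0]
contact_force: [0.2, 0.1, -1.1]
width: 0.0191
gripper_force: 0.0
```

send_rows(
  increments=[
    {"gripper": 0.55, "linear": [0, -0.0008, 0], "delta_rot": [0, 0, 0]},
    {"gripper": 0.55, "linear": [0, -0.0008, 0], "delta_rot": [0, 0, 0]},
    {"gripper": 0.55, "linear": [0, -0.0008, 0], "delta_rot": [0, 0, 0]},
  ],
)

```text
clock: 15.55
position: [0.526, -0.1715, 0.0414]
ee_rot: [0.0, -0.031, 1.0, 0.0]
contact_force: [0.4, 0.9, 0.0]
width: 0.0192
gripper_force: 0.4
```

send_rows(
  increments=[
    {"gripper": 0.55, "linear": [0, -0.0008, 0], "delta_rot": [0, 0, 0]},
    {"gripper": 0.55, "linear": [0, -0.0008, 0], "delta_rot": [0, 0, 0]},
    {"gripper": 0.55, "linear": [0, -0.0008, 0], "delta_rot": [0, 0, 0]},
  ],
)

```text
clock: 15.85
position: [0.5259, -0.1721, 0.0413]
ee_rot: [0.0, -0.031, 1.0, 0.0]
contact_force: [0.3, 3.3, 0.9]
width: 0.0193
gripper_force: 1.3
```

send_rows(
  increments=[
    {"gripper": 0.55, "linear": [0, -0.0007, 0], "delta_rot": [0, 0, 0]},
    {"gripper": 0.55, "linear": [0, -0.0007, 0], "delta_rot": [0, 0, 0]},
    {"gripper": 0.55, "linear": [0, -0.0007, 0], "delta_rot": [0, 0, 0]},
  ],
)

```text
clock: 16.15
position: [0.5259, -0.1726, 0.0413]
ee_rot: [-0.0, -0.031, 1.0, 0.001]
contact_force: [0.8, 4.7, 0.9]
width: 0.0191
gripper_force: 2.3
```

The right travel is about 14.5 mm with firm ends both ways, so this one is worn. I lift, open and go over its case.

send_rows(
  increments=[
    {"gripper": 0.55, "linear": [0, 0.008, 0], "delta_rot": [0, 0, 0]},
    {"gripper": 0.55, "linear": [0, 0.01, 0.02], "delta_rot": [0, 0, 0]},
    {"gripper": 0.1, "linear": [0, 0.016, 0.045], "delta_rot": [0, 0, 0]},
    {"gripper": 0.1, "linear": [0.023, 0.016, 0.055], "delta_rot": [0, 0, 0]},
    {"gripper": 0.1, "linear": [0.046, 0.016, 0.055], "delta_rot": [0, 0, 0]},
    {"gripper": 0.1, "linear": [0.046, 0.016, 0.055], "delta_rot": [0, 0, 0]},
    {"gripper": 0.1, "linear": [0.046, 0.016, 0.055], "delta_rot": [0, 0, 0]},
  ],
)

```text
clock: 16.85
position: [0.5713, -0.1574, 0.0959]
ee_rot: [-0.001, -0.031, 1.0, -0.0]
contact_force: [-0.6, 0.8, 0.0]
width: 0.0383
gripper_force: 0.0
```

```bash
python3 - <<'E'
from h import *
s=get_state(); print(s["position"],s["contact_force"],s["width"])
d=cam("wrist"); cv2.imwrite("pics/w2.png",d["pixels"])
from scipy.spatial.transform import Rotation as Ro
q=np.array(s["ee_rot"]); R=Ro.from_quat(q[[1,2,3,0]]).as_matrix()
T=np.array(d["T_tool_cam"]); Rw=R@T[:3,:3]; tw=R@T[:3,3]+s["position"]
c,sn=np.cos(.063),np.sin(.063)
def pr(P): p=np.array(d["K"])@(Rw.T@(np.array(P)-tw)); return (p[:2]/p[2]).round(0)
for P in((12,-80,48),(2,-80,55),(32,-70,48),(32,-90,48),(-8,-70,48),(-8,-90,48)):
    x,y=.5548+(c*P[0]-sn*P[1])/1e3,-.079+(sn*P[0]+c*P[1])/1e3; print(P,pr((x,y,P[2]/1e3)))
E
```

```text
[ 0.57128947 -0.15737509  0.09592119] [-0.64460396  0.76754741  0.02202824] 0.03825630240737999
(12, -80, 48) [313. 271.]
(2, -80, 55) [313. 256.]
(32, -70, 48) [334. 308.]
(32, -90, 48) [293. 308.]
(-8, -70, 48) [335. 231.]
(-8, -90, 48) [292. 231.]
```

View pics/w2.png

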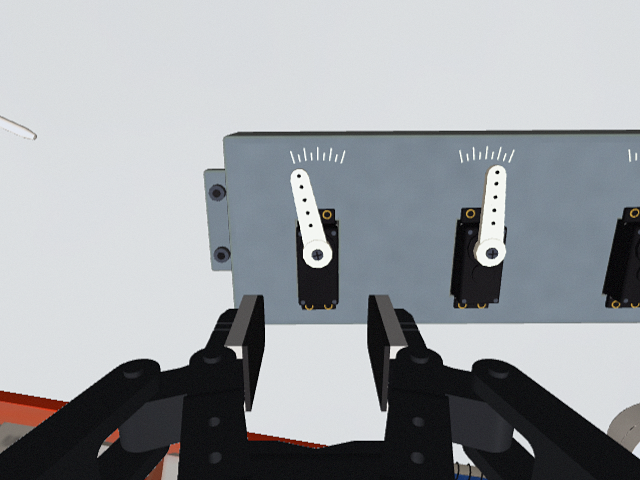

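The wrist view shows the right servo's case at columns 298–338, hub at (318,255), its horn swung aside and the fingers centred near column 316. It needs about +1 mm in y. I descend and grip.

send_rows(
  increments=[
    {"gripper": 0.1, "linear": [0.0005, 0.001, -0.02], "delta_rot": [0, 0, 0]},
    {"gripper": 0.1, "linear": [0.0005, 0.001, -0.04], "delta_rot": [0, 0, 0]},
    {"gripper": 0.1, "linear": [0.0005, 0.001, -0.05], "delta_rot": [0, 0, 0]},
    {"gripper": 0.1, "linear": [0.0005, 0.001, -0.057], "delta_rot": [0, 0, 0]},
    {"gripper": 0.1, "linear": [0.0005, 0.001, -0.057], "delta_rot": [0, 0, 0]},
    {"gripper": 0.1, "linear": [0.0005, 0.001, -0.057], "delta_rot": [0, 0, 0]},
  ],
)

```text
clock: 17.5
position: [0.5726, -0.1564, 0.0398]
ee_rot: [0.0, -0.031, 1.0, -0.0]
contact_force: [-0.7, -0.3, -0.1]
width: 0.0386
gripper_force: 0.0
```

send_rows(
  increments=[
    {"gripper": 0.7, "linear": [0, 0, 0], "delta_rot": [0, 0, 0]},
    {"gripper": 0.7, "linear": [0, 0, 0], "delta_rot": [0, 0, 0]},
    {"gripper": 0.7, "linear": [0, 0, 0], "delta_rot": [0, 0, 0]},
    {"gripper": 0.7, "linear": [0, 0, 0], "delta_rot": [0, 0, 0]},
    {"gripper": 0.7, "linear": [0, 0, 0], "delta_rot": [0, 0, 0]},
  ],
  newtons=40,
)

```text
clock: 18.0
position: [0.5731, -0.1565, 0.0403]
ee_rot: [0.001, -0.031, 1.0, -0.0]
contact_force: [-1.4, -0.4, 7.1]
width: 0.0184
gripper_force: 41.1
```

send_rows(
  increments=[
    {"gripper": 0.7, "linear": [0, 0, 0.005], "delta_rot": [0, 0, 0]},
    {"gripper": 0.7, "linear": [0, 0, 0.012], "delta_rot": [0, 0, 0]},
    {"gripper": 0.7, "linear": [0, 0, 0.022], "delta_rot": [0, 0, 0]},
    {"gripper": 0.7, "linear": [0, 0, 0.035], "delta_rot": [0, 0, 0]},
    {"gripper": 0.7, "linear": [0, 0, 0.05], "delta_rot": [0, 0, 0]},
    {"gripper": 0.7, "linear": [0, 0, 0.065], "delta_rot": [0, 0, 0]},
    {"gripper": 0.7, "linear": [0, 0, 0.08], "delta_rot": [0, 0, 0]},
    {"gripper": 0.7, "linear": [0, 0, 0.08], "delta_rot": [0, 0, 0]},
  ],
)

```text
clock: 18.8
position: [0.5738, -0.1568, 0.1224]
ee_rot: [0.002, -0.031, 1.0, -0.001]
contact_force: [0.8, -0.4, -0.8]
width: 0.0187
gripper_force: 40.4
```

```bash
python3 - <<'E'
from h import *
s=get_state(); print(s["position"],s["contact_force"],s["width"],s["gripper_force"])
d=cam("wrist"); cv2.imwrite("pics/w3.png",d["pixels"])
E
```

```text
[ 0.57383195 -0.15681346  0.12239673] [ 0.79482272 -0.41840694 -0.75129886] 0.01865669639651191 40.38344979286194
```

View pics/w3.png

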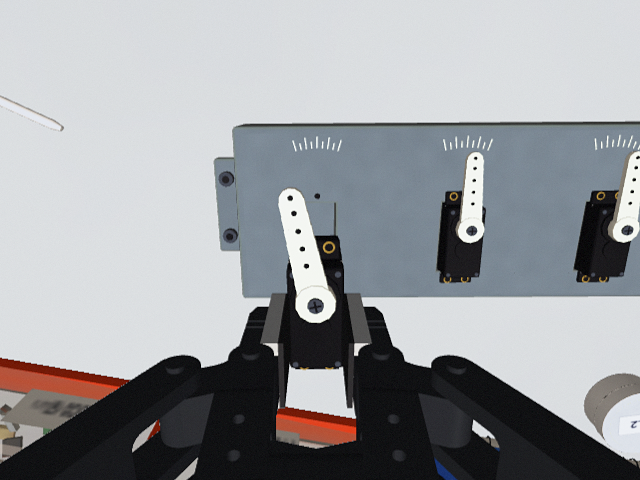

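The wrist view shows the worn servo held upright between the pads, hub at (316,306), and the other two still seated at (470,230) and (626,230). I carry it to the tray.

send_rows(
  increments=[
    {"gripper": 0.7, "linear": [0, 0.02, 0.015], "delta_rot": [0, 0, 0]},
    {"gripper": 0.7, "linear": [0, 0.055, 0.02], "delta_rot": [0, 0, 0]},
    {"gripper": 0.7, "linear": [-0.002, 0.1, 0.02], "delta_rot": [0, 0, 0]},
    {"gripper": 0.7, "linear": [-0.004, 0.145, 0.02], "delta_rot": [0, 0, 0]},
    {"gripper": 0.7, "linear": [-0.006, 0.19, 0.02], "delta_rot": [0, 0, 0]},
    {"gripper": 0.7, "linear": [-0.008, 0.235, 0.02], "delta_rot": [0, 0, 0]},
    {"gripper": 0.7, "linear": [-0.01, 0.28, 0.02], "delta_rot": [0, 0, 0]},
    {"gripper": 0.7, "linear": [-0.01, 0.325, 0.02], "delta_rot": [0, 0, 0]},
  ],
)

```text
clock: 19.65
position: [0.5611, 0.1704, 0.1386]
ee_rot: [-0.001, -0.031, 1.0, -0.0]
contact_force: [0.9, -0.2, 0.4]
width: 0.0185
gripper_force: 40.4
```

send_rows(
  increments=[
    {"gripper": 0.7, "linear": [-0.001, 0.045, 0], "delta_rot": [0, 0, 0]},
    {"gripper": 0.7, "linear": [-0.002, 0.085, 0], "delta_rot": [0, 0, 0]},
    {"gripper": 0.7, "linear": [-0.002, 0.12, 0], "delta_rot": [0, 0, 0]},
    {"gripper": 0.7, "linear": [-0.002, 0.145, 0], "delta_rot": [0, 0, 0]},
    {"gripper": 0.7, "linear": [-0.002, 0.152, -0.01], "delta_rot": [0, 0, 0]},
    {"gripper": 0.7, "linear": [-0.002, 0.152, -0.04], "delta_rot": [0, 0, 0]},
    {"gripper": 0.7, "linear": [-0.002, 0.152, -0.06], "delta_rot": [0, 0, 0]},
    {"gripper": 0.7, "linear": [-0.002, 0.152, -0.06], "delta_rot": [0, 0, 0]},
  ],
)

```text
clock: 20.45
position: [0.5572, 0.3184, 0.0749]
ee_rot: [-0.004, -0.031, 1.0, -0.002]
contact_force: [-0.1, 0.9, -1.1]
width: 0.0184
gripper_force: 40.4
```

```bash
python3 - <<'E'
from h import *
d=cam("top"); s=get_state(); print(s["position"])
b=d["pixels"][150:300,100:300]; cv2.imwrite("pics/t2.png",cv2.resize(b,None,fx=4,fy=4,interpolation=cv2.INTER_CUBIC))
w=cam("wrist")["pixels"]; cv2.imwrite("pics/w4.png",w)
E
```

```text
[0.5587356  0.3190793  0.07692969]
```

View pics/w4.png

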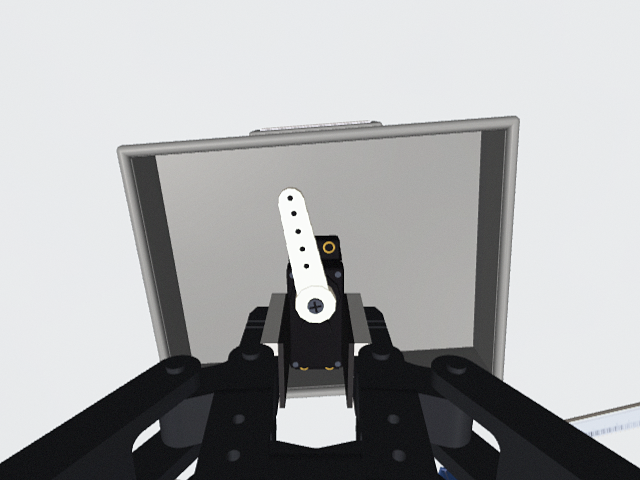

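The wrist view shows the held servo over the tray, centred between the side walls (columns 160–480). I lower it.

send_rows(
  increments=[
    {"gripper": 0.7, "linear": [0, 0, -0.015], "delta_rot": [0, 0, 0]},
    {"gripper": 0.7, "linear": [0, 0, -0.028], "delta_rot": [0, 0, 0]},
    {"gripper": 0.7, "linear": [0, 0, -0.035], "delta_rot": [0, 0, 0]},
    {"gripper": 0.7, "linear": [0, 0, -0.038], "delta_rot": [0, 0, 0]},
    {"gripper": 0.7, "linear": [0, 0, -0.038], "delta_rot": [0, 0, 0]},
    {"gripper": 0.7, "linear": [0, 0, -0.038], "delta_rot": [0, 0, 0]},
  ],
)

```text
clock: 21.15
position: [0.5608, 0.321, 0.0418]
ee_rot: [0.0, -0.031, 1.0, 0.0]
contact_force: [0.4, 0.1, -1.4]
width: 0.019
gripper_force: 40.4
```

send_rows(
  increments=[
    {"gripper": 0.7, "linear": [0, 0, -0.0015], "delta_rot": [0, 0, 0]},
    {"gripper": 0.7, "linear": [0, 0, -0.0025], "delta_rot": [0, 0, 0]},
    {"gripper": 0.7, "linear": [0, 0, -0.0025], "delta_rot": [0, 0, 0]},
  ],
)

```text
clock: 21.45
position: [0.5604, 0.3209, 0.0389]
ee_rot: [0.0, -0.031, 1.0, 0.0]
contact_force: [-0.1, -0.1, -1.1]
width: 0.0189
gripper_force: 40.4
```

send_rows(
  increments=[
    {"gripper": 0.7, "linear": [0, 0, -0.001], "delta_rot": [0, 0, 0]},
    {"gripper": 0.7, "linear": [0, 0, -0.0025], "delta_rot": [0, 0, 0]},
    {"gripper": 0.7, "linear": [0, 0, -0.0025], "delta_rot": [0, 0, 0]},
  ],
)

```text
clock: 21.75
position: [0.5602, 0.3207, 0.0361]
ee_rot: [-0.0, -0.031, 1.0, -0.0]
contact_force: [0.5, -0.8, -1.4]
width: 0.0186
gripper_force: 40.4
```

send_rows(
  increments=[
    {"gripper": 0.7, "linear": [0, 0, -0.001], "delta_rot": [0, 0, 0]},
    {"gripper": 0.7, "linear": [0, 0, -0.0015], "delta_rot": [0, 0, 0]},
    {"gripper": 0.7, "linear": [0, 0, -0.0015], "delta_rot": [0, 0, 0]},
  ],
)

```text
clock: 22.05
position: [0.5605, 0.3209, 0.0354]
ee_rot: [0.0, -0.031, 1.0, 0.0]
contact_force: [-0.9, -0.3, 2.7]
width: 0.0186
gripper_force: 40.9
```

It has touched the floor: the vertical force went up. I open and retreat.

send_rows(
  increments=[
    {"gripper": 0.45, "linear": [0, 0, 0], "delta_rot": [0, 0, 0]},
    {"gripper": 0.35, "linear": [0, 0, 0], "delta_rot": [0, 0, 0]},
    {"gripper": 0.15, "linear": [0, 0, 0], "delta_rot": [0, 0, 0]},
    {"gripper": 0.05, "linear": [0, 0, 0], "delta_rot": [0, 0, 0]},
    {"gripper": 0.05, "linear": [0, 0, 0], "delta_rot": [0, 0, 0]},
  ],
  newtons=20,
)

```text
clock: 22.55
position: [0.5604, 0.3208, 0.0347]
ee_rot: [-0.0, -0.031, 1.0, 0.0]
contact_force: [0.9, -0.3, -0.9]
width: 0.0403
gripper_force: 0.0
```

send_rows(
  increments=[
    {"gripper": 0.05, "linear": [0, 0, 0.01], "delta_rot": [0, 0, 0]},
    {"gripper": 0.05, "linear": [0, 0, 0.03], "delta_rot": [0, 0, 0]},
    {"gripper": 0.05, "linear": [0, 0, 0.06], "delta_rot": [0, 0, 0]},
    {"gripper": 0.05, "linear": [0, 0, 0.1], "delta_rot": [0, 0, 0]},
    {"gripper": 0.05, "linear": [0, 0, 0.14], "delta_rot": [0, 0, 0]},
    {"gripper": 0.05, "linear": [0, 0, 0.16], "delta_rot": [0, 0, 0]},
    {"gripper": 0.05, "linear": [0, 0, 0.16], "delta_rot": [0, 0, 0]},
  ],
)

```text
clock: 23.25
position: [0.5626, 0.3218, 0.2]
ee_rot: [0.004, -0.031, 1.0, 0.002]
contact_force: [0.6, 0.9, 0.2]
width: 0.041
gripper_force: 0.0
```

```bash
python3 - <<'E'
from h import *
d=cam("wrist"); a=cv2.resize(d["pixels"],(400,300)); t=cam("scene")["pixels"][150:375,180:480]; cv2.imwrite("pics/end.png",np.hstack([a,cv2.resize(t,(400,300))]))
s=get_state(); print(s["clock"],s["position"],s["contact_force"],s["width"])
E
```

```text
23.35 [0.56024144 0.32074397 0.19526832] [-0.91847871  0.37762934 -1.42737712] 0.041104689624011856
```

View pics/end.png

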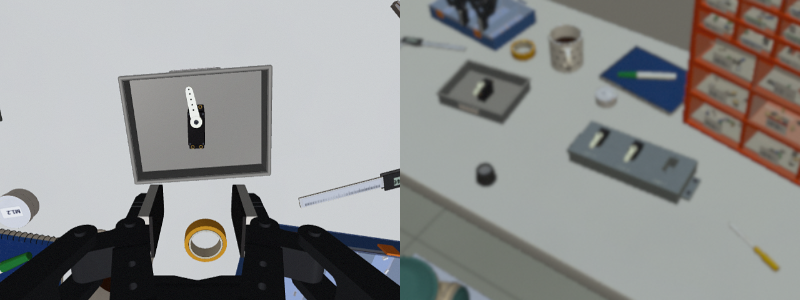

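The end view shows the worn servo standing in the tray (195,120 on the left half). The two sound ones are in the nest, and the tin, loupe and screwdriver are in place. I hand in.

```bash
python3 -c "
from rig import sign_off; print(sign_off())"
```

```text
the job is handed in; nothing more can be done
None
```

The right servo was the worn one, with about 14.5 mm of play at the horn tip against about 5.4 mm for the other two; it now stands in the reject tray, the two sound servos are still in the nest, and the job is handed in (sign-off returned no verdict).

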